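Pry the retaining clip off a hand mill's spindle

TASK

Take the hooked pick from its cradle, put its prong into the eye of the spring clip on the hand mill's spindle and gently pry the clip straight out of its groove, so that it comes right off the spindle but stays lying in the mill's pan. Use only the pick on the clip, press and pull no harder than needed, then lay the pick back in both notches of its cradle and let go, leaving the spice jar beside the mill where it stands.

Things in the scene. Friction and masses are not known exactly. Their poses are not given: they have to be found in the camera images.
- mill: Hand mill, opened, fixed: round aluminium pan 164 mm across, 55 mm high, round a dark flat burr wheel. Origin: centre of its underside, z up. The wheel's flat face is 45 mm above the origin and 146 mm across, the pan's rim 10 mm above the face. A clamp ear with a wing screw (73 mm high) sticks out 111 mm along -x. Press the pick on it only lightly: 8 N is plenty, over 15 N damages it.
- spindle (a point): Point on the mill's upright steel spindle's axis, level with the wheel's flat face. Above the face the spindle has a groove 18 mm thick and 6.8 mm high, then a head 24 mm thick up to 17 mm above the face.
- clip: Spring clip of 4.4 mm steel wire, flat on the wheel's face in the spindle's groove. Origin: on the axis of its round part (the spindle's axis while fitted), at its underside; z up. Two sprung jaws, mouth to -x; wire eye on +x. Pulled along its own +x the jaws spread, it snaps off after about 10 mm and is clear at 25 mm. This takes about 8 to 15 N; 25 N bends it. Fingers must not touch it.
- eye (a point): Middle of the clip's flat wire eye, 20 mm from the clip's origin along its +x, at its underside. The free opening is 12.7 mm along the clip's x and 14.6 mm along its y; a cross bar of 4.4 mm wire closes it, centred 8.5 mm beyond this point along +x: the prong pulls on that bar. The wheel's face lies beneath.
- pick: Hooked pick, about 0.1 kg. Origin: on the handle's axis near its balance point; x along the handle to the hook, z up as it lies in the cradle. Wooden handle 14 x 14 mm in section, x = -62 to 50 mm, then a thin steel neck and, at x = 70 mm, a small head that carries the prong.
- pick_head (a point): Centre of the pick's head, 70 mm from its origin along x. Through it goes a straight steel prong, 5 mm thick, rounded tip, along the pick's z. Its reach differs each time and is not measured: the tip is 30 to 46 mm below this point. The tip must be within 1 to 2 mm of the wheel's face or it rides over the wire, so lower it until it is felt to touch.
- cradle: Wooden cradle, fixed, base 110 x 52 mm. Origin: centre of its underside; z up. Two posts 10 mm thick, at x = -42 and +36 mm, with notches 18 mm wide, open and flared at the top (lips 95 mm high, 50 mm across). The pick lies in both, its origin 75 mm above the cradle's origin, x axes alike, hook at +x. 68 mm of handle is free between the posts.
- spice_jar: Spice jar with a dark cap, 41 mm across, 105 mm high, a bystander left of the mill. Origin: centre of the underside.
Things that resemble listed ones, but are neither listed nor needed, are in the scene too. What is shaped like the cradle but yellow is not meant.

How it is judged:
By the outcome, as a careful person would: the job done as asked, in the order asked, and still so for the second after the job is handed in, with the robot touching nothing.
It also fails if it takes over 51 s, if anything falls off the work surface, if the arm or the gripper's body presses on something with over 40 N, if the wrist force passes 120 N, or if a joint passes its speed limit or range.

ROBOT

A 7-joint arm with a two-finger parallel gripper is mounted at the origin on a cart in front of the work surface, level with it; the furniture and walls round the work are solid. World frame = base frame: x ahead of the robot, y to its left, z up, the work surface at z = 0. Lengths are in m, angles in degrees, forces in N, time in s.
With the tool pointing down it reaches from about 0.425 to 0.875 m from the base axis. Payload 4.7 kg.
Tool frame: the origin (TCP) lies midway between the tips of the shut fingers; the grasp point (between the pads) lies 19 mm behind it; z points along the fingers, y is the line along which they close (so a half turn about z gives the same grasp; the last joint's range is limited). The gripper opens to 87 mm and grips with 3 to 60 N. Pads are 19 mm wide; open, the fingers measure 117 mm over their backs; the gripper's body (75 mm by 190 mm) begins 51 mm behind the grasp point.
Start: joints at [-68.749, 18.392, -4.016, 83.108, 1.295, 78.541, -3.26], TCP at [0.227, 0.609, 0.187] pointing down, gripper open.
Joint ranges: [-163.93, 163.93], [-17.29, 119.83], [-79.2, 71.16], [3.27, 140.29], [-89.18, 269.18], [5.43, 117.66], [-154.24, 154.24]. Speed limits (degrees/s): [147.25, 147.25, 180, 180, 180, 180, 180].

INTERFACE

Orientations are given as [roll, pitch, yaw] about the fixed x, y, z axes, in that order (R = Rz(yaw) Ry(pitch) Rx(roll)).
In Python, from cell import env gives the robot as it stands. The module is installed in compiled form; this text tells all that it offers.
- The arm moves only by the tool step_arm, never from a script. Its argument "rows" is a list of rows, each an object with "angular": the turn, a rotation vector about the tool's x, y, z in units of pi rad (1.0 is pi rad), a list of three; "slide": the shift along the tool's x, y, z in units of 500 mm (1.0 is 500 mm), a list of three; "jaw": the opening, from 0 (shut) to 1 (fully open). A call has 1 to 10 rows; each row shifts and turns the commanded pose from where the row before left it, along the tool's axes as they then stand; what a row does not reach is not made up. A row lasts 1/8 s, in which the tool goes at most 62.5 mm and 10.7 degrees, less where a joint would pass 70% of its speed; a pose out of reach is approached as far as the arm can. A call with a number of a shift or a turn outside -1 to 1 is refused whole. A call with a gripper value outside its range is refused whole. The fingers move at their own pace and stop on an object; "newtons" is the grip in N (left out, the last holds). Time passes only in rows, so rows that do not move let the fingers close. It gives the time, the measured TCP pose, the force, the opening and the grip force at its end, in the units of the state.
- env.get_obs(): the state, without advancing time (a new reading comes with each control period).
- env.read_camera(name): name is "side" or "top" or "wrist"; returns the picture (384x512x3 uint8, red, green, blue); there is no depth.
- env.camera_info(name): a dict with "fx", "fy", "cx", "cy" (pixels), "R" (3x3) and "t" (3): a world point X has camera coordinates R X + t. Camera axes: x right, y down, z forward; pixel columns grow to the right and rows downward; lengths in m; the calibration is good to about 2 mm. A picture is of the moment at which its call begins: read the wrist's pose just before it. camera_info takes no time and is no camera call; for the wrist camera it gives the pose at the moment of the call.
- env.sign_off(): hands the job in; it is judged then, once.
The state is a dict: "time_s": time; "qpos": joint angles; "joint_velocities": joint speeds; "effort": joint torques, N m; "tool_pos": TCP position; "tool_rot": TCP orientation; "force": force on the tool from outside, world axes, zero at the start; "wrist_torque": the same for the moment, N m; "grip_width": finger opening in m; "grasp_force": force on a finger pad.
Only numpy, scipy, OpenCV 4.12 (cv2) and the standard library are available. Lean on these libraries where they do the work, as an engineer would, in place of code of your own. Each camera call takes 0.05 s, during which the arm holds its last target. There are 200 camera calls.

## Working session

There is one attempt and no reset: what is moved stays moved. The work goes in short steps, Python scripts to look and compute and a tool call to move; the robot and the scene stay as the last step left them, time stands still between calls to the robot, and variables do not carry over. Pictures are saved under pics/ and viewed, at most 10 in all, crops included, and the job is handed in when it is done.

Besides the shell and the picture viewer there is one more tool, called after "Call:" by a JSON object that holds its "fn" and its "kwargs", one argument or row to a line. step_arm: Moves the arm, as the interface text tells. Shifts and turns lie within -1 to 1; 1 stands for 500 mm of shift or pi rad of turn. Its arguments: {"type":"object","properties":{"rows":{"type":"array"},"newtons":{"type":"number"}},"required":["rows"]}

```bash
mkdir -p pics; python3 - <<'E'
from cell import env
import cv2,numpy as np
o=env.get_obs();print(o)
for n in("side","top"):
    im=env.read_camera(n);cv2.imwrite(f"pics/{n}0.png",cv2.cvtColor(im,cv2.COLOR_RGB2BGR));print(n,env.camera_info(n))
im=env.read_camera("wrist");cv2.imwrite("pics/wrist0.png",im[:,:,::-1])
a=cv2.imread("pics/top0.png");cv2.imwrite("pics/top0b.png",cv2.resize(a,(800,600),interpolation=cv2.INTER_CUBIC))
a=cv2.imread("pics/side0.png");cv2.imwrite("pics/side0b.png",cv2.resize(a,(800,600),interpolation=cv2.INTER_CUBIC))
E
```

```text
{'time_s': 0.0, 'qpos': array([-68.74843765,  18.43962693,  -4.01705281,  83.17636405,
         1.2971925 ,  78.54159963,  -3.2587542 ]), 'joint_velocities': array([ 0.01880442, -0.04420117,  0.06453202, -0.08427203,  0.08510727,
       -0.05007067,  0.05184648]), 'effort': array([-1.23783651e-03, -4.91283023e+01, -4.04572953e-01, -3.12526953e+01,
       -6.38540718e-02,  4.39358479e-02,  1.76492090e-04]), 'tool_pos': array([0.22686266, 0.60844073, 0.18594258]), 'tool_rot': array([-1.79887785e+02,  7.53885351e-03,  1.59561354e+02]), 'force': array([-0.2410945 ,  0.73005663, -0.05116034]), 'wrist_torque': array([-0.02454751, -0.01316046, -0.00292346]), 'grasp_force': 0.0, 'grip_width': 0.08696369015357504}
side {'fx': 447.04125218540827, 'fy': 447.04125218540827, 'cx': 256.79346341515316, 'cy': 190.7689293717396, 'R': array([[ 0.99976197, -0.02104638,  0.00574844],
       [-0.00153823, -0.33082285, -0.94369162],
       [ 0.02176301,  0.94345816, -0.33077648]]), 't': array([-0.5847694 ,  0.07738324,  1.57264484])}
top {'fx': 466.7357285646023, 'fy': 466.7357285646023, 'cx': 247.00004772343814, 'cy': 192.08437439788304, 'R': array([[-0.41725452, -0.90875597,  0.00782706],
       [-0.79122096,  0.35902461, -0.49504619],
       [ 0.44706607, -0.21275319, -0.8688314 ]]), 't': array([0.19801415, 0.48654376, 1.5653037 ])}
```

View pics/top0b.png

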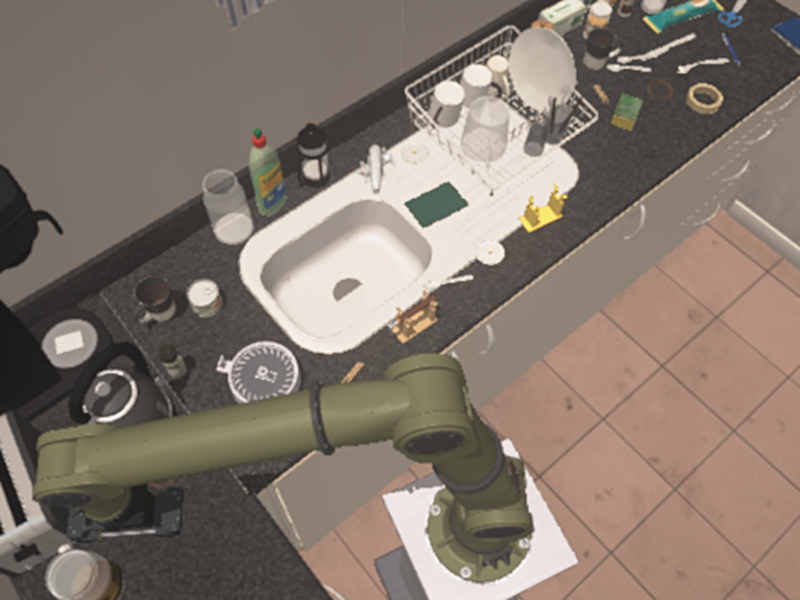

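View pics/side0b.png

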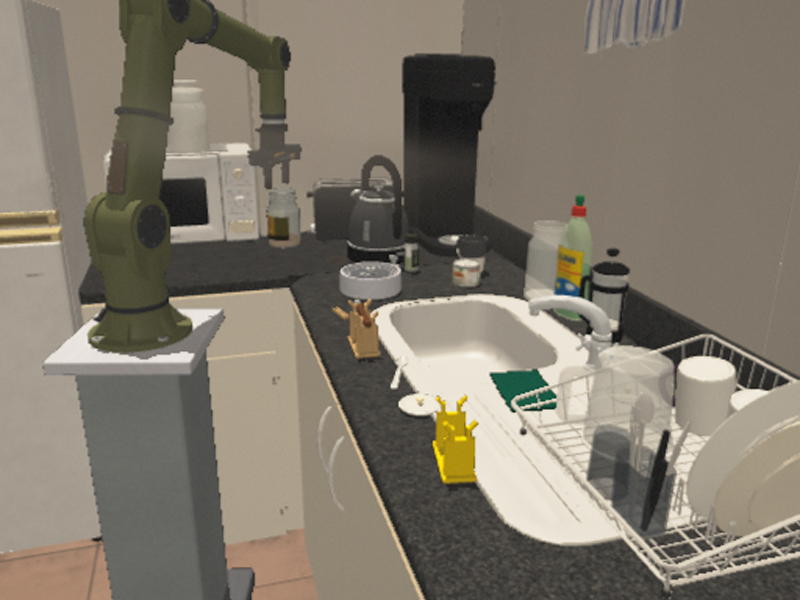

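The top view shows the mill near (264,374), the cradle with the pick near (414,315) and the jar near (172,362), all at 800-px scale. The yellow decoy is at (541,212). The side view agrees.

```bash
cat > h.py <<'E'
from cell import env
import cv2,numpy as np
from scipy.spatial.transform import Rotation as Ro
def ray(ci,u,v,z):
    d=ci["R"].T@np.array([(u-ci["cx"])/ci["fx"],(v-ci["cy"])/ci["fy"],1]); c=-ci["R"].T@ci["t"]
    return c+d*(z-c[2])/d[2]
def proj(ci,X):
    p=ci["R"]@np.asarray(X)+ci["t"]; return np.array([ci["fx"]*p[0]/p[2]+ci["cx"],ci["fy"]*p[1]/p[2]+ci["cy"]])
def tri(c1,p1,c2,p2):
    P=[np.array([[c["fx"],0,c["cx"]],[0,c["fy"],c["cy"]],[0,0,1]])@np.c_[c["R"],c["t"]] for c in(c1,c2)]
    X=cv2.triangulatePoints(P[0],P[1],np.float64(p1).reshape(2,1),np.float64(p2).reshape(2,1));return (X[:3]/X[3])[:,0]
def tool():
    o=env.get_obs();return np.array(o["tool_pos"]),Ro.from_euler("xyz",o["tool_rot"],degrees=True),o
def delta(pos,rot):
    """goal TCP pos (m), Rotation -> units of slide (start tool axes) and turn"""
    p,R,o=tool(); return R.inv().apply(np.array(pos)-p)/0.5,(R.inv()*rot).as_rotvec()/np.pi
E
python3 - <<'E'
from h import *
t=env.camera_info("top");s=env.camera_info("side");k=.64
print("mill top/side",ray(t,264*k,374*k,.05),ray(s,370*k,272*k,.055))
print("cradle",ray(t,414*k,315*k,.06),ray(s,364*k,330*k,.06))
print("jar",ray(t,172*k,350*k,.105),ray(s,412*k,236*k,.105))
w=env.camera_info("wrist");p,R,o=tool()
c=-w["R"].T@w["t"];print("wristcam in tool",R.inv().apply(c-p),(R.inv()).as_matrix()@w["R"].T,w["fx"])
a=cv2.imread("pics/top0.png")[130:280,120:320];cv2.imwrite("pics/topc.png",cv2.resize(a,(800,600),interpolation=cv2.INTER_CUBIC))
E
```

```text
mill top/side [0.5029592 0.2971439 0.05     ] [0.50860959 0.28126299 0.055     ]
cradle [ 0.49463586 -0.08288239  0.06      ] [ 0.50520064 -0.13768249  0.06      ]
jar [0.61876209 0.46772049 0.105     ] [0.62481376 0.46651562 0.105     ]
wristcam in tool [ 7.01327174e-02  1.00814879e-04 -1.97825808e-01] [[ 3.00686211e-04 -9.66707061e-01 -2.55885458e-01]
 [ 9.99999900e-01  2.05678176e-04  3.98051677e-04]
 [-3.32169312e-04 -2.55885552e-01  9.66707026e-01]] 324.34792884511654
```

View pics/topc.png

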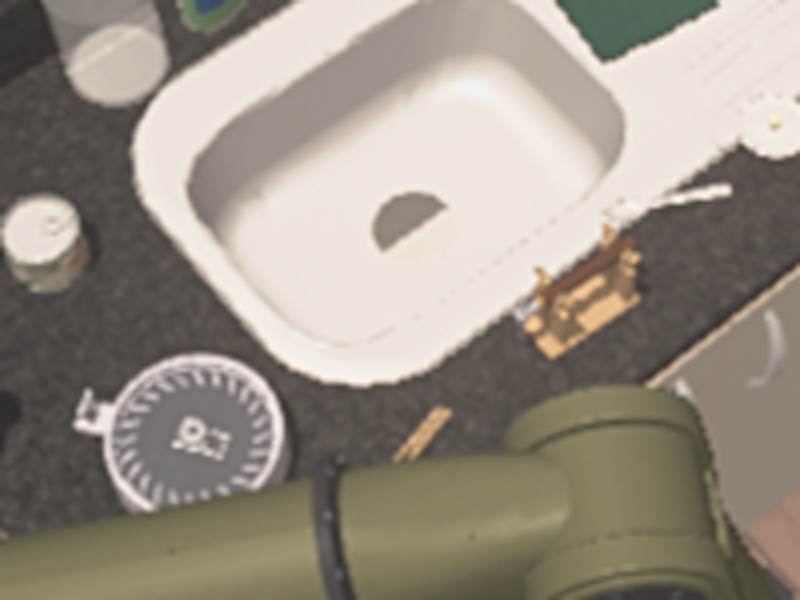

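The crop shows the ear pointing to the upper left of the mill at (90,412) and the spindle and clip near (200,438). The pick is in the cradle with its hook at the left, (525,310). Before moving I'll check whether the kettle is in the way and whether the radius fits.

```bash
python3 - <<'E'
from h import *
t=env.camera_info("top");s=env.camera_info("side");k=.64
print("kettle base",ray(s,378*k,255*k,.0),"edges",ray(s,345*k,235*k,.08),ray(s,407*k,235*k,.08),"handle",ray(s,378*k,158*k,.24))
print("top handle",tri(t,(np.array([115,355])*k),s,(np.array([380,160])*k)),ray(t,115*k,400*k,.15))
# goal: camera over mill, tool yaw chosen so cam (tool x) points to base
for c in ([.50,.29],[.50,-.10]):
    yaw=np.degrees(np.arctan2(-c[1],-c[0])); print(c,yaw)
    print(delta([*c,.30],Ro.from_euler("xyz",[180,0,yaw],degrees=True)))
E
```

```text
kettle base [0.52557944 0.63917547 0.        ] edges [0.42749208 0.57687066 0.08      ] [0.61395506 0.57719482 0.08      ] handle [0.52236514 1.07206344 0.24      ]
top handle [0.5358533  0.55370277 0.30826758] [0.52940931 0.60674301 0.15      ]
[0.5, 0.29] -149.88626684901757
(array([-0.73437416, -0.4066848 , -0.22694404]), array([-4.49885437e-04, -1.83745732e-04, -2.80854819e-01]))
[0.5, -0.1] 168.6900675259798
(array([-1.00677247, -1.13757326, -0.22584409]), array([-4.70687128e-04, -1.23635053e-05, -5.07233862e-02]))
```

Call:
{"fn": "step_arm", "kwargs": {
  "rows": [
    {"slide":[0,0,-0.06],"angular":[0,0,0],"jaw":1},
    {"slide":[-0.08,-0.045,0],"angular":[0,0,0],"jaw":1},
    {"slide":[-0.08,-0.045,0],"angular":[0,0,0],"jaw":1},
    {"slide":[-0.08,-0.045,0],"angular":[0,0,0],"jaw":1},
    {"slide":[-0.08,-0.045,0],"angular":[0,0,0],"jaw":1},
    {"slide":[-0.08,-0.045,0],"angular":[0,0,0],"jaw":1},
    {"slide":[-0.08,-0.045,0],"angular":[0,0,0],"jaw":1},
    {"slide":[-0.08,-0.045,0],"angular":[0,0,0],"jaw":1},
    {"slide":[-0.08,-0.045,0],"angular":[0,0,0],"jaw":1},
    {"slide":[-0.08,-0.045,0],"angular":[0,0,0],"jaw":1}
  ]
}}

```text
time_s: 1.4
tool_pos: [0.4943, 0.2923, 0.2169]
tool_rot: [-180.0, -0.0, 159.6]
force: [-0.1, 0.2, -1.1]
grip_width: 0.0871
grasp_force: 0.0
```

```bash
python3 - <<'E'
from h import *
w=env.camera_info("wrist");im=env.read_camera("wrist");cv2.imwrite("pics/w1.png",im[:,:,::-1]);np.save("w1.npy",w,allow_pickle=True)
p,R,o=tool();print(p,o["tool_rot"],o["qpos"],o["time_s"]);print(proj(w,[.5,.29,.045]))
print(delta([.50,-.10,.22],Ro.from_euler("xyz",[180,0,159.56],degrees=True)))
cv2.imwrite("pics/w1b.png",cv2.resize(im[:,:,::-1],(800,600),interpolation=cv2.INTER_CUBIC))
E
```

```text
[0.49952069 0.28463189 0.21694902] [-179.82920428    0.26706295  159.01697206] [-42.85268832   8.34062116  11.5330764   92.10554437  -1.36818088
  79.69529699  37.82226442] 1.45
[257.38391228 176.0673357 ]
(array([-0.27638723, -0.71791912, -0.00267367]), array([-0.00095589,  0.00147917, -0.00301903]))
```

View pics/w1b.png

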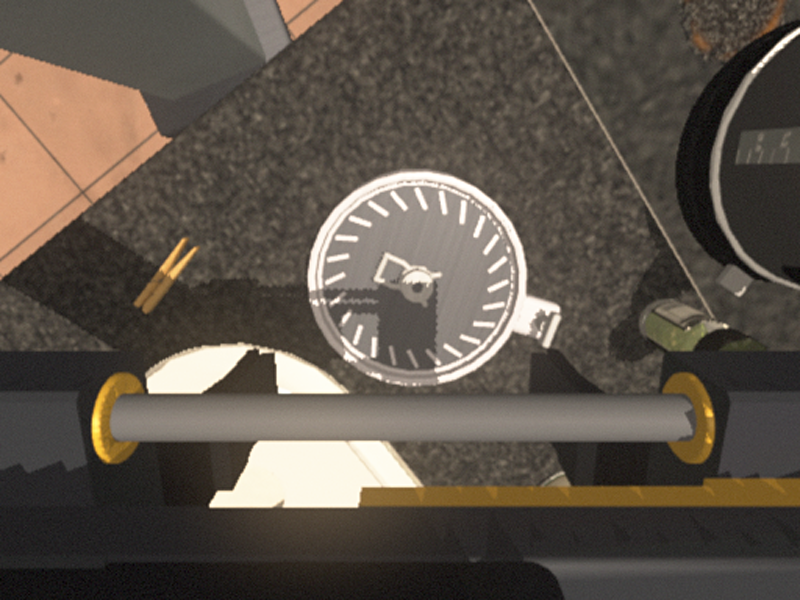

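The wrist view shows the spindle at about (418,286). The eye is to its left at about (387,268), and the ear is at (540,320). The arm was still settling, so I'll retake it at rest and crop.

```bash
python3 - <<'E'
from h import *
o=env.get_obs();print(abs(o["joint_velocities"]).max())
w=env.camera_info("wrist");ims=[env.read_camera("wrist") for _ in range(3)];w2=env.camera_info("wrist");print(np.abs(w["t"]-w2["t"]).max())
im=np.median(ims,0).astype(np.uint8)[:,:,::-1];cv2.imwrite("pics/w2.png",im);np.save("w2.npy",w2,allow_pickle=True)
c=proj(w2,[.5,.285,.045]).round().astype(int);print(c,tool()[0])
x0,y0=c[0]-80,c[1]-60;print(x0,y0)
cv2.imwrite("pics/w2b.png",cv2.resize(im[y0:y0+120,x0:x0+160],(800,600),interpolation=cv2.INTER_CUBIC))
E
```

```text
7.277942427100193
0.005757478283623663
[253 178] [0.4939536  0.29277475 0.21677774]
173 118
```

View pics/w2b.png

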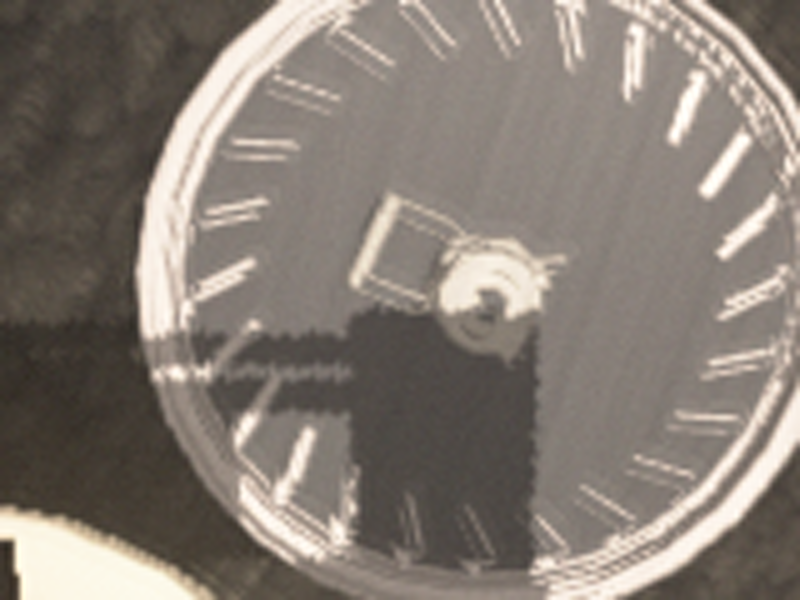

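The crop shows the bar from about (395,198) to (360,285), the spindle head near (490,298) and the eye opening at (412,250). I'll take one still frame and measure these from it.

```bash
python3 - <<'E'
from h import *
w=env.camera_info("wrist");im=env.read_camera("wrist")[:,:,::-1];np.save("w3.npy",w,allow_pickle=True);cv2.imwrite("pics/w3.png",im)
print(tool()[0],tool()[2]["joint_velocities"].max())
g=cv2.cvtColor(im,cv2.COLOR_BGR2GRAY)
# bar: bright elongated blob near; head: circle
x0,y0=proj(w,[.5,.285,.045]).round().astype(int)-[80,60]
m=(g>175).astype(np.uint8)
n,l,st,ce=cv2.connectedComponentsWithStats(m)
for i in range(1,n):
    if st[i,4]>=12 and abs(ce[i]-[x0+80,y0+60]).max()<40:
        print("blob",ce[i],st[i], (ce[i]-[x0,y0])*5,"z.048",ray(w,*ce[i],.048),"z.062",ray(w,*ce[i],.062))
# rim: outer ellipse fit of bright ring
big=((g>150)).astype(np.uint8)
n,l,st,ce=cv2.connectedComponentsWithStats(big)
for i in range(1,n):
    if st[i,4]>400:print("big",st[i],ce[i],ray(w,*ce[i],.055))
G=cv2.resize(g[y0:y0+120,x0:x0+160],(800,600),interpolation=cv2.INTER_CUBIC)
for zz in (G,):
    c=cv2.HoughCircles(zz,cv2.HOUGH_GRADIENT,1,100,param1=80,param2=20,minRadius=40,maxRadius=70)
    if c is not None:
        for q in c[0]:
            u,v=q[:2]/5+[x0,y0];print("circ",q,ray(w,u,v,.062))
cr=np.s_[y0+30:y0+75,x0+60:x0+120]
cv2.imwrite("pics/w3b.png",cv2.resize(im[cr],(800,600),interpolation=cv2.INTER_CUBIC));print("crop origin",x0+60,y0+30)
E
```

```text
[0.49307091 0.29416731 0.21680761] 0.023968299374282888
blob [279.91847265 158.48194014] [ 197  110  161  136 2907] [534.59236326 202.40970072] z.048 [0.48886285 0.32181883 0.048     ] z.062 [0.48655512 0.32165386 0.062     ]
blob [229.98214286 141.83928571] [223 139  15   7  56] [284.91071429 119.19642857] z.048 [0.45151177 0.27566522 0.048     ] z.062 [0.45063029 0.27726263 0.062     ]
blob [220.80357143 152.55357143] [214 151  15   4  56] [239.01785714 172.76785714] z.048 [0.45903023 0.26147825 0.048     ] z.062 [0.45786166 0.26361739 0.062     ]
blob [215.38181818 165.27272727] [209 163  14   6  55] [211.90909091 236.36363636] z.048 [0.47031824 0.25017808 0.048     ] z.062 [0.46871864 0.25274872 0.062     ]
blob [260.04559271 173.62006079] [239 162  44  20 329] [435.22796353 278.10030395] z.048 [0.49732869 0.29456016 0.048     ] z.062 [0.49469769 0.29543607 0.062     ]
blob [213.96078431 178.45098039] [208 175  13   8  51] [204.80392157 302.25490196] z.048 [0.48395864 0.24276232 0.048     ] z.062 [0.48183818 0.24561613 0.062     ]
blob [214.33333333 192.6       ] [212 191   6   4
[... 709 characters left out ...]
0.055     ]
big [ 56  86  53  44 495] [ 80.81818182 106.99393939] [0.36059169 0.14066485 0.055     ]
big [ 197  110  162  138 5726] [277.82431016 169.78920713] [0.49892888 0.31525094 0.055     ]
big [  0 127  58  50 555] [ 27.48468468 150.92972973] [0.38156199 0.06270827 0.055     ]
big [  93  220   69   32 1356] [124.21976401 236.13495575] [0.51012826 0.11759083 0.055     ]
big [175 224  47  28 781] [193.32266325 241.03457106] [0.54469704 0.19192239 0.055     ]
big [ 134  282  137   43 4274] [201.4620964  303.22344408] [0.62561628 0.16795497 0.055     ]
circ [466.5 319.5  57.6] [0.50593246 0.29867852 0.062     ]
circ [292.5 494.5  56.2] [0.53048224 0.24717869 0.062     ]
crop origin 233 148
```

View pics/w3b.png

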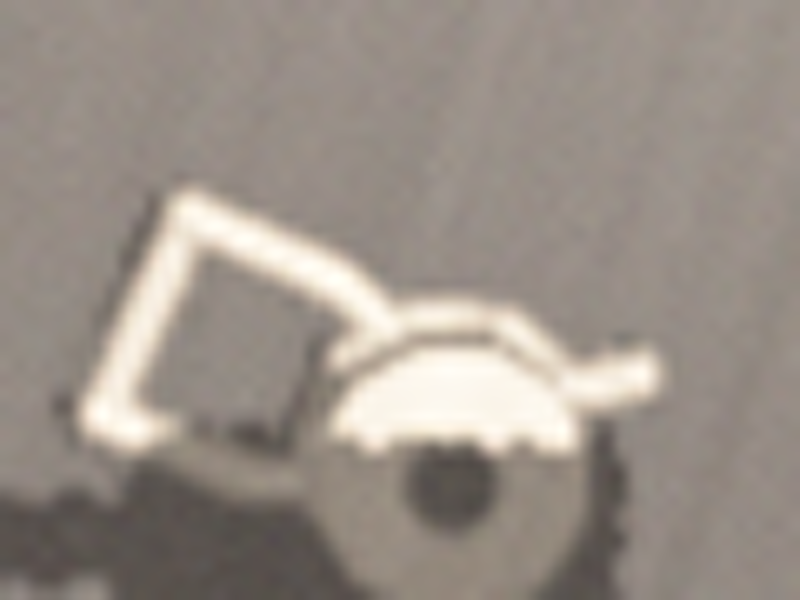

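The spindle head's centre is at crop (452,480). The bar runs from (185,205) to (105,425), with its centre at (145,315).

```bash
python3 - <<'E'
from h import *
w=np.load("w3.npy",allow_pickle=True).item()
f=lambda x,y,z:ray(w,233+(x+.5)/13.333-.5,148+(y+.5)/13.333-.5,z)
s=f(452,480,.062);b=f(145,315,.0472);a1=f(188,207,.0472);a2=f(105,420,.0472)
print("spindle",s,"bar",b,np.linalg.norm((b-s)[:2]));d=(b-s)[:2];print("yaw",np.degrees(np.arctan2(d[1],d[0])))
e=(a1-a2)[:2];print("bar len",np.linalg.norm(e),"normal yaw",np.degrees(np.arctan2(e[1],e[0]))+np.array([90,-90]))
g=cv2.imread("pics/w3.png");
# ear
print("mill yaw unneeded"); print("outer eye mid",(b[:2]-d/np.linalg.norm(d)*8.5e-3))
# cradle camera view goal
print(delta([.46,-.09,.20],Ro.from_euler("xyz",[180,0,159.56],degrees=True)))
t=env.camera_info("top")
k=lambda x,y,z:ray(t,120+x/4,130+y/4,z)
h1=k(630,243,.082);h2=k(540,297,.082);print("handle",h1,h2,np.degrees(np.arctan2(*(h2-h1)[1::-1])))
E
```

```text
spindle [0.50774287 0.29817769 0.062     ] bar [0.48806525 0.27760145 0.0472    ] 0.02847086519772464
yaw -133.72114656876772
bar len 0.020058861935356453 normal yaw [227.88678113  47.88678113]
mill yaw unneeded
outer eye mid [0.49394002 0.28374451]
(array([-0.20620563, -0.74310985,  0.0333137 ]), array([ 4.40182024e-05, -3.06728257e-04,  7.36189693e-05]))
handle [ 0.50650366 -0.13981639  0.082     ] [ 0.48942059 -0.03857636  0.082     ] 99.57777274972592
```

Call:
{"fn": "step_arm", "kwargs": {
  "rows": [
    {"slide":[-0.034,-0.08,0.003],"angular":[0,0,0],"jaw":1},
    {"slide":[-0.034,-0.08,0.003],"angular":[0,0,0],"jaw":1},
    {"slide":[-0.034,-0.08,0.003],"angular":[0,0,0],"jaw":1},
    {"slide":[-0.034,-0.08,0.003],"angular":[0,0,0],"jaw":1},
    {"slide":[-0.034,-0.08,0.003],"angular":[0,0,0],"jaw":1},
    {"slide":[-0.034,-0.08,0.003],"angular":[0,0,0],"jaw":1},
    {"slide":[-0.034,-0.08,0.003],"angular":[0,0,0],"jaw":1},
    {"slide":[-0.034,-0.08,0.003],"angular":[0,0,0],"jaw":1},
    {"slide":[-0.034,-0.08,0.003],"angular":[0,0,0],"jaw":1},
    {"slide":[-0.034,-0.08,0.003],"angular":[0,0,0],"jaw":1}
  ]
}}

```text
time_s: 2.9
tool_pos: [0.5137, -0.1396, 0.2021]
tool_rot: [179.9, 0.0, 159.8]
force: [0.3, -0.0, -0.2]
grip_width: 0.0872
grasp_force: 0.0
```

Call:
{"fn": "step_arm", "kwargs": {
  "rows": [
    {"slide":[0,0,0],"angular":[0,0,0.047],"jaw":1},
    {"slide":[0,0,0],"angular":[0,0,0.047],"jaw":1},
    {"slide":[0,0,0],"angular":[0,0,0.047],"jaw":1},
    {"slide":[0,0,0],"angular":[0,0,0.047],"jaw":1},
    {"slide":[0,0,0],"angular":[0,0,0.047],"jaw":1},
    {"slide":[0,0,0],"angular":[0,0,0.047],"jaw":1},
    {"slide":[0,0,0],"angular":[0,0,0.047],"jaw":1},
    {"slide":[0,0,0],"angular":[0,0,0],"jaw":1},
    {"slide":[0,0,0],"angular":[0,0,0],"jaw":1},
    {"slide":[0,0,0],"angular":[0,0,0],"jaw":1}
  ]
}}

```text
time_s: 4.15
tool_pos: [0.5133, -0.1402, 0.202]
tool_rot: [180.0, -0.0, 100.5]
force: [-0.0, 0.2, 0.0]
grip_width: 0.0866
grasp_force: 0.0
```

```bash
python3 - <<'E'
from h import *
w=env.camera_info("wrist");im=env.read_camera("wrist");cv2.imwrite("pics/w4.png",im[:,:,::-1]);np.save("w4.npy",w,allow_pickle=True)
p,R,o=tool();print(p,o["tool_rot"],o["qpos"],o["time_s"],o["joint_velocities"].max());c=proj(w,[.5,-.09,.08]).astype(int);print(c)
cv2.imwrite("pics/w4b.png",cv2.resize(im[:,:,::-1],(800,600),interpolation=cv2.INTER_CUBIC))
E
```

```text
[ 0.51330882 -0.14034726  0.2020677 ] [ 1.79994353e+02 -5.81699225e-03  1.00419770e+02] [-20.79830609   3.2949282   34.84337514  99.75157756  -1.93497752
  77.54739088  24.83770692] 4.2 0.17558347474662084
[253 127]
```

View pics/w4b.png

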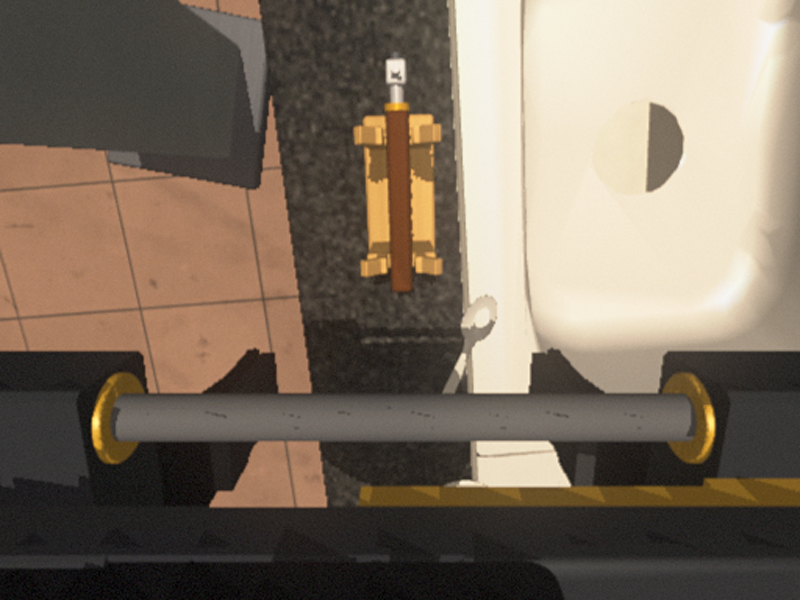

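The pick's handle is brown, from (397,108) to (402,292), and its head is at (396,70). It is lying in the wooden cradle. I'll measure it with a colour mask.

```bash
python3 - <<'E'
from h import *
w=np.load("w4.npy",allow_pickle=True).item();im=cv2.imread("pics/w4.png")
h=cv2.cvtColor(im,cv2.COLOR_BGR2HSV)
m=((h[...,0]<14)&(h[...,1]>120)&(h[...,2]<150)).astype(np.uint8);m[:, :225]=0;m[:,290:]=0;m[205:]=0
n,l,st,ce=cv2.connectedComponentsWithStats(m);i=1+st[1:,4].argmax();print(st[i],ce[i])
ys,xs=np.nonzero(l==i)
rows=np.unique(ys)
P=np.array([ray(w,(xs[ys==r].min()+xs[ys==r].max())/2,r,.082)[:2] for r in rows if (ys==r).sum()>6])
W=np.array([(ys==r).sum() for r in rows]);print("w px",np.median(W))
v=cv2.fitLine(P.astype(np.float32),cv2.DIST_HUBER,0,1e-4,1e-4).ravel();d=v[:2]*np.sign(v[1]);yaw=np.degrees(np.arctan2(d[1],d[0]))
e1=P[0];e2=P[-1];print("ends",e1,e2,np.linalg.norm(e1-e2),"yaw",yaw)
# head
hd=ray(w,396*.64-.2,71*.64-.2,.082);print("head",hd)
s=lambda q:(q-v[2:])@d
L=[s(q) for q in P];
o_head=s(hd[:2])-.070;print("origin est from head",v[2:]+d*o_head, "from rear end (lower edge z.068..)", v[2:]+d*(s(e2)+.062),"front",v[2:]+d*(s(e1)-.050))
# cradle posts: lips at z .095, centre lines
for (x,y) in((357,134),(440,132),(363,266),(440,266)):print("lip",ray(w,x*.64,y*.64,.095)[:2],s(ray(w,x*.64,y*.64,.095)[:2]))
E
```

```text
[ 247   71   17  116 1522] [255.35413929 127.88304862]
w px 13.0
ends [ 0.49142896 -0.0392419 ] [ 0.51342388 -0.1459022 ] 0.10890452571224536 yaw 101.983475
head [ 0.48638372 -0.01790882  0.082     ]
origin est from head [ 0.50076529 -0.08641571] from rear end (lower edge z.068..) [ 0.50051996 -0.08525989] front [ 0.50116305 -0.08828969]
lip [ 0.47115595 -0.05697824] 0.0397004038402113
lip [ 0.51760624 -0.04728706] 0.03953593277862172
lip [ 0.48694287 -0.13194104] -0.036906602419041895
lip [ 0.53316086 -0.12339974] -0.03814766552520025
```

Call:
{"fn": "step_arm", "kwargs": {
  "rows": [
    {"slide":[0.052,-0.0025,0],"angular":[0,0,-0.009],"jaw":0.8},
    {"slide":[0.052,-0.0025,0.03],"angular":[0,0,0],"jaw":0.8},
    {"slide":[0,0,0.06],"angular":[0,0,0],"jaw":0.8},
    {"slide":[0,0,0.06],"angular":[0,0,0],"jaw":0.8},
    {"slide":[0,0,0.06],"angular":[0,0,0],"jaw":0.8},
    {"slide":[0,0,0],"angular":[0,0,0],"jaw":0.8},
    {"slide":[0,0,0],"angular":[0,0,0],"jaw":0.8},
    {"slide":[0,0,0],"angular":[0,0,0],"jaw":0.8}
  ]
}}

```text
time_s: 5.2
tool_pos: [0.5019, -0.0898, 0.0986]
tool_rot: [179.8, 0.0, 102.0]
force: [-1.0, 0.0, -0.1]
grip_width: 0.0699
grasp_force: 0.0
```

Call:
{"fn": "step_arm", "kwargs": {
  "rows": [
    {"slide":[0,-0.001,0.035],"angular":[0,0,0],"jaw":0.6},
    {"slide":[0,0,0.036],"angular":[0,0,0],"jaw":0.6},
    {"slide":[0,0,0],"angular":[0,0,0],"jaw":0.6},
    {"slide":[0,0,0],"angular":[0,0,0],"jaw":0},
    {"slide":[0,0,0],"angular":[0,0,0],"jaw":0},
    {"slide":[0,0,0],"angular":[0,0,0],"jaw":0},
    {"slide":[0,0,0],"angular":[0,0,0],"jaw":0},
    {"slide":[0,0,0],"angular":[0,0,0],"jaw":0}
  ],
  "newtons": 40
}}

```text
time_s: 6.2
tool_pos: [0.5004, -0.0901, 0.0617]
tool_rot: [180.0, -0.0, 102.0]
force: [-0.8, -0.0, -0.1]
grip_width: 0.0102
grasp_force: 0.0
```

```bash
python3 - <<'E'
from h import *
p,R,o=tool();print(p,o["grip_width"],o["grasp_force"],o["force"])
a=env.read_camera("wrist")[:,:,::-1];s=env.read_camera("side")[:,:,::-1];t=env.read_camera("top")[:,:,::-1]
c=proj(env.camera_info("side"),[.5,-.09,.08]).astype(int);d=proj(env.camera_info("top"),[.5,-.09,.08]).astype(int)
sc=cv2.resize(s[c[1]-60:c[1]+60,c[0]-40:c[0]+40],(400,600),interpolation=cv2.INTER_CUBIC)
wc=cv2.resize(a,(400,300));tc=cv2.resize(t[d[1]-38:d[1]+37,d[0]-50:d[0]+50],(400,300),interpolation=cv2.INTER_CUBIC)
cv2.imwrite("pics/chk.png",np.hstack([sc,np.vstack([wc,tc])]))
E
```

```text
[ 0.50036407 -0.09014419  0.06168344] 0.010199286970250635 0.0 [-0.75721798 -0.01476862 -0.06918319]
```

View pics/chk.png

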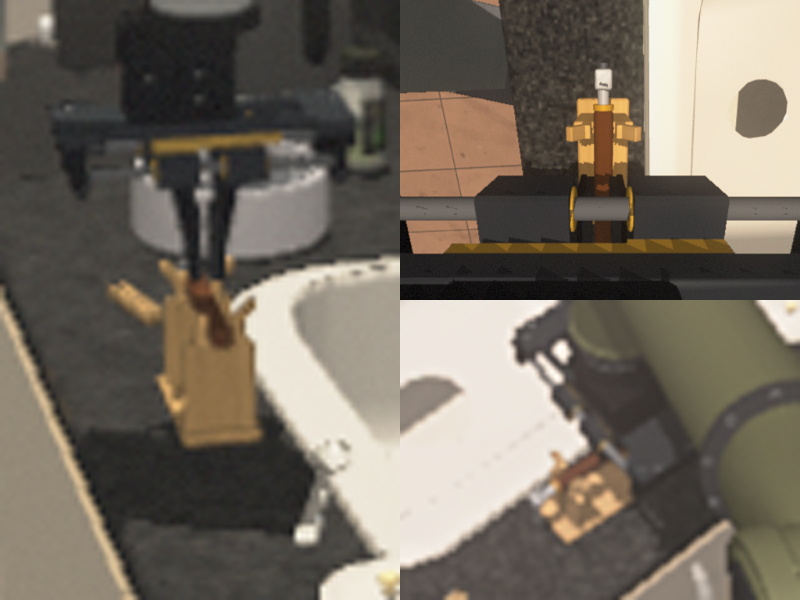

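The fingers straddle the handle between the posts and the pick is still seated. I'll give the grip more time.

Call:
{"fn": "step_arm", "kwargs": {
  "rows": [
    {"slide":[0,0,0],"angular":[0,0,0],"jaw":0},
    {"slide":[0,0,0],"angular":[0,0,0],"jaw":0},
    {"slide":[0,0,0],"angular":[0,0,0],"jaw":0}
  ],
  "newtons": 40
}}

```text
time_s: 6.72
tool_pos: [0.5003, -0.0902, 0.0615]
tool_rot: [180.0, -0.0, 102.0]
force: [-0.2, -0.6, 0.4]
grip_width: 0.0002
grasp_force: 0.0
```

```bash
python3 - <<'E'
from h import *
p,R,o=tool();print(p,o["grip_width"],o["grasp_force"])
s=env.read_camera("side")[:,:,::-1].copy();w=env.camera_info("wrist");a=env.read_camera("wrist")[:,:,::-1].copy()
S=env.camera_info("side")
c=proj(S,[.5,-.09,.08]).astype(int)
d=np.array([-.2079,.9781]);og=np.array([.5008,-.0866])
def dr(img,ci,X,org,sc,col):
    q=((proj(ci,X)-org+.5)*sc).astype(int);cv2.circle(img,tuple(int(v) for v in q),3,col,-1)
org=c-[40,40];sc=cv2.resize(s[org[1]:org[1]+80,org[0]:org[0]+53],(400,600),interpolation=cv2.INTER_CUBIC);f=600/80
for x,col in((-.062,(0,255,0)),(.05,(255,0,0))):
    dr(sc,S,[*(og+x*d),.075],org,f,col)
dr(sc,S,p,org,f,(0,0,255))
for y in(-1,1):
  dr(sc,S,[*(og+.12*0*d-.042*d+y*.025*np.array([d[1],-d[0]])),.095],org,f,(255,255,0))
o2=np.array([200,0]);wc=cv2.resize(a[0:200,190:323],(400,600),interpolation=cv2.INTER_CUBIC);f2=3
o2=np.array([190,0])
for x,col in((-.062,(0,255,0)),(.05,(255,0,0)),(.07,(255,0,255))):dr(wc,w,[*(og+x*d),.082],o2,f2,col)
dr(wc,w,p,o2,f2,(0,0,255))
cv2.imwrite("pics/chk2.png",np.hstack([sc,wc]))
E
```

```text
[ 0.50026327 -0.09015706  0.06154361] 0.0002354769682847217 0.0
```

View pics/chk2.png

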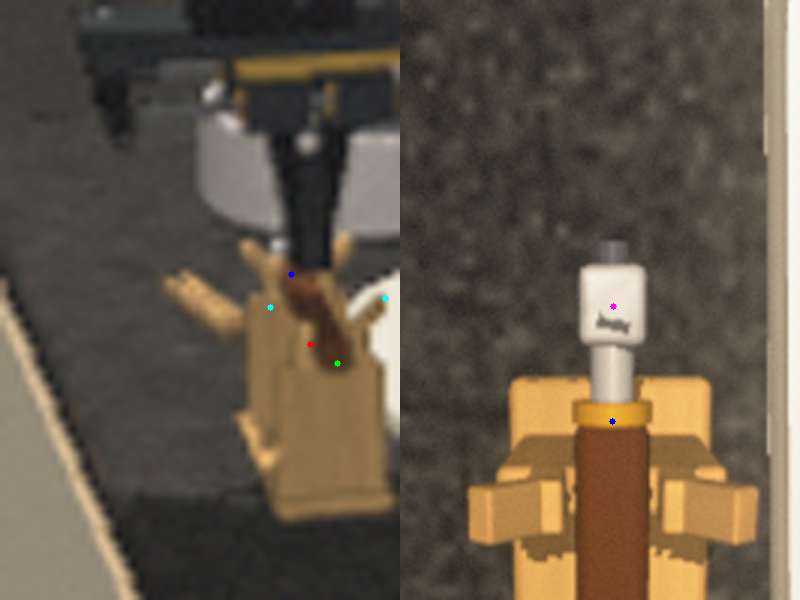

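In the side view, left half, the black fingertips end at about (310,270). The handle, which matches its projected marks, lies below them, and the reported TCP projects to (310,345). So the real tips may be about 30 mm above the reported TCP. I'll check this numerically against the first side picture and the wrist geometry.

```bash
python3 - <<'E'
from h import *
S=env.camera_info("side")
for q in([.22686266,.60844073,.18594258],[.2269,.6084,.216]):print(proj(S,q),proj(S,q)/.64)
im=cv2.imread("pics/side0.png");g=cv2.cvtColor(im,cv2.COLOR_BGR2GRAY)
print(g[92:128,160:200:2])
s=env.read_camera("side")[:,:,::-1];cv2.imwrite("pics/s5.png",s)
p=tool()[0];u=proj(S,p);print(u)
x,y=u.astype(int)
print(cv2.cvtColor(s,cv2.COLOR_BGR2HSV)[y-16:y+3,x-5:x+6].tolist() and s[y-16:y+3,x-1].tolist())
c=proj(env.camera_info("wrist"),p);print("tcp in wrist",c)
E
```

```text
[177.7212785  126.66283095] [277.68949765 197.91067336]
[177.38725229 120.26225104] [277.1675817  187.90976725]
[[133 131 140 103  79  79  78  77  79  79  77  97 104 106 108 102 127 136
  137 138]
 [132 125 142 100  81  79  79  78  79  80  79  78  87  83  85  83 123 137
  139 136]
 [145 124 138 103  81  81  78  80  78  79  79  80  82  80  81  80  95 139
  137 140]
 [181 124 135  88  83  77  80  78  80  78  81  81  81  80  78  82  78 139
  136 138]
 [129 102 105  84  80  83  82  80  82  82  80  80  79  79  79  78  77 139
  138 138]
 [ 87  83  85  83  82  84  84  81  78  87 100  88  83  79  86  81 114 139
  137 139]
 [ 86  83  83  84  83  84  83  82  98 104  96  84  84 106  92  78 125 137
  138 139]
 [ 81  83  80  82  82  81  81  81 109  93  86  81  84 108  94  78 124 137
  139 139]
 [ 79  81  81  79  80  79  81  79  91  82  84  88  91  98  92  79 123 139
  139 138]
 [ 82  80  83  80  80  80  77  78  84  83  89  87  84  86  84  79 125 138
  137 136]
 [ 85  83  79  80  79  79  80  79  81  82  85  81  78 115 125 128 135 139
  140 136]
 [ 86  81  80  80  78  79  87  81  83  79  77  79  79
[... 1719 characters left out ...]
0
  108  82]
 [157 162 130 138 140 140 104 119 114 133 136 135 125 120 105 141 142 141
   95  61]
 [157 163 129 136 138 139 132 122 124 127 126 125 125 123 122 141 141 142
   92  58]
 [159 162 130 137 139 140 127 126 122 134 136 126 129 123 110 128 141 141
  118 118]
 [160 163 132 135 140 139 120 121 119 130 131 126 126 131 112 137 140 139
  136 140]]
[231.88576606 205.38675087]
[[33, 32, 34], [35, 35, 34], [33, 34, 35], [32, 30, 31], [33, 33, 33], [32, 31, 31], [31, 35, 41], [39, 53, 74], [49, 71, 108], [40, 58, 89], [32, 46, 66], [34, 42, 62], [34, 45, 67], [54, 79, 99], [72, 107, 138], [74, 113, 142], [75, 114, 142], [76, 114, 144], [74, 112, 144]]
tcp in wrist [258.11178791 220.593763  ]
```

The numbers confirm it. The visible tips sit about 34 mm behind the reported TCP, and the fingers closed above the handle. I'll open, go down about 32 mm more (safe on either reading) and grip again.

Call:
{"fn": "step_arm", "kwargs": {
  "rows": [
    {"slide":[0,0,0],"angular":[0,0,0],"jaw":0.6},
    {"slide":[0,0.001,0],"angular":[0,0,0],"jaw":0.6},
    {"slide":[0,0,0],"angular":[0,0,0],"jaw":0.6},
    {"slide":[0,0,0],"angular":[0,0,0],"jaw":0.6},
    {"slide":[0,0,0],"angular":[0,0,0],"jaw":0.6},
    {"slide":[0,0,0],"angular":[0,0,0],"jaw":0.6},
    {"slide":[0,0,0.032],"angular":[0,0,0],"jaw":0.6},
    {"slide":[0,0,0.032],"angular":[0,0,0],"jaw":0.6},
    {"slide":[0,0,0],"angular":[0,0,0],"jaw":0.6}
  ]
}}

```text
time_s: 8.0
tool_pos: [0.4988, -0.0899, 0.0274]
tool_rot: [-179.8, -0.0, 102.0]
force: [-0.1, -0.5, 0.5]
grip_width: 0.0522
grasp_force: 0.0
```

Call:
{"fn": "step_arm", "kwargs": {
  "rows": [
    {"slide":[0,0,0],"angular":[0,0,0],"jaw":0},
    {"slide":[0,0,0],"angular":[0,0,0],"jaw":0},
    {"slide":[0,0,0],"angular":[0,0,0],"jaw":0},
    {"slide":[0,0,0],"angular":[0,0,0],"jaw":0},
    {"slide":[0,0,0],"angular":[0,0,0],"jaw":0},
    {"slide":[0,0,0],"angular":[0,0,0],"jaw":0},
    {"slide":[0,0,0],"angular":[0,0,0],"jaw":0}
  ],
  "newtons": 40
}}

```text
time_s: 8.88
tool_pos: [0.501, -0.09, 0.0298]
tool_rot: [180.0, -0.0, 102.0]
force: [-0.1, -0.2, 2.3]
grip_width: 0.0137
grasp_force: 40.0
```

Call:
{"fn": "step_arm", "kwargs": {
  "rows": [
    {"slide":[0,0,-0.04],"angular":[0,0,0],"jaw":0},
    {"slide":[0,0,-0.05],"angular":[0,0,0],"jaw":0},
    {"slide":[0,0,-0.06],"angular":[0,0,0],"jaw":0},
    {"slide":[0.035,0.009,0],"angular":[0,0,0],"jaw":0},
    {"slide":[0.07,0.017,0],"angular":[0,0,0],"jaw":0},
    {"slide":[0.07,0.017,0],"angular":[0,0,0],"jaw":0},
    {"slide":[0.07,0.017,0],"angular":[0,0,0],"jaw":0},
    {"slide":[0.07,0.017,0],"angular":[0,0,0],"jaw":0},
    {"slide":[0.07,0.017,0],"angular":[0,0,0],"jaw":0},
    {"slide":[0.07,0.017,0],"angular":[0,0,0],"jaw":0}
  ]
}}

```text
time_s: 10.12
tool_pos: [0.5075, 0.145, 0.1042]
tool_rot: [-180.0, 0.0, 102.0]
force: [0.8, 0.2, -0.8]
grip_width: 0.0135
grasp_force: 40.0
```

Call:
{"fn": "step_arm", "kwargs": {
  "rows": [
    {"slide":[0.07,0.017,0],"angular":[0,0,0],"jaw":0},
    {"slide":[0.06,0.014,0],"angular":[0,0,0],"jaw":0},
    {"slide":[0,0,0],"angular":[0,0,0],"jaw":0},
    {"slide":[0,0,0],"angular":[0,0,0],"jaw":0},
    {"slide":[0,0,0],"angular":[0,0,0],"jaw":0},
    {"slide":[0,0,0],"angular":[0,0,0],"jaw":0}
  ]
}}

```text
time_s: 10.88
tool_pos: [0.5098, 0.2098, 0.1047]
tool_rot: [180.0, 0.0, 101.9]
force: [0.2, -0.2, -1.0]
grip_width: 0.0137
grasp_force: 40.0
```

```bash
python3 - <<'E'
from h import *
w=env.camera_info("wrist");im=env.read_camera("wrist")[:,:,::-1];cv2.imwrite("pics/w6.png",im);np.save("w6.npy",w,allow_pickle=True)
p,R,o=tool();print(p,o["tool_rot"],o["qpos"],o["time_s"],abs(o["joint_velocities"]).max(),o["force"],o["grip_width"])
hd=p+R.apply([.0734,0,0])+[0,0,.052];print("pred head top",hd,proj(w,hd),"eye",proj(w,[.4939,.2838,.045]),"spindle",proj(w,[.5077,.2982,.062]))
g=cv2.cvtColor(im,cv2.COLOR_BGR2GRAY);u,v=proj(w,hd).astype(int)
n,l,st,ce=cv2.connectedComponentsWithStats((g[v-40:v+40,u-40:u+40]>170).astype(np.uint8))
for i in range(1,n):
    if st[i,4]>15:print(st[i],ce[i]+[u-40,v-40])
E
```

```text
[0.50974315 0.21002075 0.10465722] [ 1.79993605e+02 -1.74274689e-03  1.01885494e+02] [-41.7159556    9.69752722  18.31623801 104.04385901  -3.30290086
  66.76919729 -10.4551702 ] 10.925 0.15313710568516062 [-0.05998763  0.15441778 -1.3791615 ] 0.013626555081466882
pred head top [0.49462595 0.28184714 0.15665946] [258.28530538  99.61987838] eye [257.60077034 100.55990357] spindle [281.01066353  83.36809907]
[  21    0   59   56 1516] [269.97361478  89.57058047]
[ 34  58  13  22 265] [257.82264151 128.20377358]
[ 0 69  8 11 52] [221.21153846 133.30769231]
```

```bash
python3 - <<'E'
from h import *
im=cv2.imread("pics/w6.png");g=cv2.cvtColor(im,cv2.COLOR_BGR2GRAY)
np.set_printoptions(linewidth=250)
print("cols 266..302, rows 66..102");print(g[66:104:2,262:304:2])
print("left cols 226..262");print(g[80:124:2,226:264:2])
E
```

```text
cols 266..302, rows 66..102
[[138 137 140 138 137 139 137 137 155 173 207 202 136 136 137 137 131 134 134 136 132]
 [138 135 139 139 133 163 173 217 241 243 238 236 234 211 144 137 134 134 132 134 135]
 [139 136 137 140 169 219 235 244 245 245 242 240 240 241 224 156 134 132 132 135 134]
 [140 137 135 164 212 244 244 242 242 245 242 239 239 239 238 233 171 134 136 133 133]
 [119 124 147 186 243 245 242 241 241 242 243 242 237 236 239 238 227 139 134 131 130]
 [101 102 175 235 246 245 244 242 242 239 242 242 239 235 235 236 235 175 135 131 131]
 [102 107 205 245 245 245 244 243 232 175 179 207 240 236 232 234 235 214 132 136 132]
 [104 104 217 243 244 245 245 243 148 142 137 130 187 239 233 231 233 231 153 132 131]
 [104 109 216 239 241 242 244 208 141 142 139 129 131 234 237 233 229 231 151 133 133]
 [183 179 191 205 228 242 244 175 137 138 136 132 124 229 234 234 228 224 153 131 133]
 [229 226 223 212 177 234 241 172 125 135 135 124 108 227 234 232 230 221 142 135 134]
 [235 234 234 224 188 228 237 178 109 112 119 149 197 231 229 231 231 221 195 203 205]
 [234 235 235 227 191 227 23
[... 1639 characters left out ...]
35 132 135 133 132 131 112 117 193 228 232 132 129 153 178 135 123]
 [130 135 132 132 134 130 131 130 128 119 195 225 165 123 125 122 124 124 123]
 [132 129 134 131 134 134 133 129 130 122 193 223 204 188 187 128 130 123 119]
 [131 134 130 133 136 133 130 132 133 123 190 217 222 222 222 218 217 191 177]
 [130 130 132 134 132 131 132 134 132 128 153 174 177 175 181 178 185 183 185]
 [128 131 133 131 129 134 133 129 131 129 127 123 116 120 122 126 121 125 126]
 [129 129 130 130 134 131 132 131 132 134 132 129 148 181 203 212 188 175 121]
 [129 126 127 127 131 130 130 132 131 132 132 129 150 180 200 215 227 214 195]
 [127 126 127 128 129 127 128 131 131 134 131 131 149 183 199 214 226 214 198]]
```

The geometry agrees: head measured at (258,99.5) against (258.3,99.6) predicted, spindle at (281.3,83.8) against (281.0,83.4). Next I'll estimate the prong's reach by differencing side images.

```bash
python3 - <<'E'
from h import *
S=env.camera_info("side");s=env.read_camera("side")[:,:,::-1];b=cv2.imread("pics/s5.png")
p,R,o=tool();hd=p+R.apply([.0734,0,0])+[0,0,.0452]
for z in(0,.030,.046):print(z,proj(S,hd-[0,0,z]))
u,v=proj(S,hd).astype(int);d=cv2.absdiff(s,b).max(2)
np.set_printoptions(linewidth=200);print(u-8,v-4);print(d[v-4:v+18,u-8:u+9]);print(s[v-4:v+18,u-8:u+9].mean(2).astype(int))
E
```

```text
0 [233.11050454 151.49008413]
0.03 [233.19775961 158.69830119]
0.046 [233.24390556 162.51045763]
225 147
[[ 25  26  28  23  29  15   4   6   2  10  50  40  27   7  14  28  27]
 [ 30  22  23  28  26  24  13   2   4  11  49  40  24   7  18  24  28]
 [ 23  25  26  27  27  25  12   8   5   8  45  35  21   4  21  26  23]
 [ 23  25  27  36  28  31  22   3   1   9  49  41  19   9  20  25  24]
 [ 26  25  24  30  27  21  12   3   1  11  62  43  17  15  22  28  20]
 [ 26  20  24  26  28  24  35  14   5  12  69  62  26  11  18  30  13]
 [ 26  22  23  27  26  29  31  11  10   8  40  43  24  12  23  33  10]
 [ 26  25  22  30  20   2  12  10   3   9  28  31  26  15  18  28   8]
 [ 33  27  25  27  23   9  17   9   3  12  24  30  22  16  17  22   9]
 [ 95  43  34  28  23  25  23  13   2   9  19  28  28  19  14  24   7]
 [ 79 109  83  45  39  28  29   8   3  11  23  35  32  22  20  24   9]
 [ 32  62  53  72  96 100  87  53  14  12  30  33  28  24  18  23   4]
 [  8   3  12  33  52  36  33  54  62  57  77  70  43  41  53  49  35]
 [  3  12   4   7  12  17   3  32  67  41  34  34  40  25  31  30  23]
 
[... 1430 characters left out ...]
 36  61  80  89  81  85  90  86 101  94  65  56  54  54 109]
 [ 25  20  27  29  21  31  40  62  91  71  64  61  51  51  53  54  75]
 [ 20  24  19  19  27  21  25  44  73  51  24  30  33  39  43  40  32]
 [ 25  18  20  25  25  26  26  30  41  35  27  29  24  29  29  31  30]
 [ 28  26  27  25  27  21  30  27  26  21  25  23  23  25  20  25  17]
 [ 26  27  28  28  32  31  28  22  22  23  30  20  27  25  25  27  23]
 [ 22  21  27  24  24  26  28  25  25  28  31  29  19  29  25  27  27]
 [ 24  23  29  30  25  26  24  26  23  31  24  24  21  23  29  29  23]
 [ 54  38  25  22  25  60  68 103 101  96  99 100 102 101 103 101 113]
 [ 61  83 114 153 148 145 134 135 136 134 132 133 132 133 134 134 138]]
```

A bright prong tip shows below the silhouette at column 233, ending near row 161.6. That gives a reach of about 42 mm, so I expect contact after lowering about 63 mm. First I'll go down 58 mm.

Call:
{"fn": "step_arm", "kwargs": {
  "rows": [
    {"slide":[0.004,0,0],"angular":[0,0,0],"jaw":0},
    {"slide":[0,0,0.036],"angular":[0,0,0],"jaw":0},
    {"slide":[0,0,0.036],"angular":[0,0,0],"jaw":0},
    {"slide":[0,0,0.024],"angular":[0,0,0],"jaw":0},
    {"slide":[0,0,0.012],"angular":[0,0,0],"jaw":0},
    {"slide":[0,0,0.008],"angular":[0,0,0],"jaw":0},
    {"slide":[0,0,0],"angular":[0,0,0],"jaw":0},
    {"slide":[0,0,0],"angular":[0,0,0],"jaw":0},
    {"slide":[0,0,0],"angular":[0,0,0],"jaw":0}
  ],
  "newtons": 40
}}

```text
time_s: 12.1
tool_pos: [0.5095, 0.2129, 0.047]
tool_rot: [180.0, -0.0, 102.0]
force: [-0.4, -0.5, -0.7]
grip_width: 0.0142
grasp_force: 40.0
```

```bash
python3 - <<'E'
from h import *
p,R,o=tool();hd=p+R.apply([.0734,0,0]);print(p,o["tool_rot"],o["force"],o["wrist_torque"],"head",hd[:2],hd[2]+.0452)
E
```

```text
[0.50951658 0.21291637 0.04701063] [ 1.79951520e+02 -1.78168818e-02  1.01958374e+02] [-0.41086088 -0.51537861 -0.66019536] [-0.06477145 -0.00475186 -0.01231179] head [0.49430802 0.28472347] 0.09223345198423567
```

Call:
{"fn": "step_arm", "kwargs": {
  "rows": [
    {"slide":[0,0,0.002],"angular":[0,0,0],"jaw":0},
    {"slide":[0,0,0.002],"angular":[0,0,0],"jaw":0},
    {"slide":[0,0,0],"angular":[0,0,0],"jaw":0},
    {"slide":[0,0,0],"angular":[0,0,0],"jaw":0}
  ]
}}

```text
time_s: 12.6
tool_pos: [0.5092, 0.2127, 0.0446]
tool_rot: [180.0, -0.0, 102.0]
force: [0.1, -0.4, -0.9]
grip_width: 0.0139
grasp_force: 40.0
```

Call:
{"fn": "step_arm", "kwargs": {
  "rows": [
    {"slide":[0,0,0.002],"angular":[0,0,0],"jaw":0},
    {"slide":[0,0,0],"angular":[0,0,0],"jaw":0},
    {"slide":[0,0,0],"angular":[0,0,0],"jaw":0}
  ]
}}

```text
time_s: 12.98
tool_pos: [0.5092, 0.2128, 0.0436]
tool_rot: [180.0, -0.0, 102.0]
force: [0.7, 0.2, -1.0]
grip_width: 0.0135
grasp_force: 40.0
```

Call:
{"fn": "step_arm", "kwargs": {
  "rows": [
    {"slide":[0,0,0.002],"angular":[0,0,0],"jaw":0},
    {"slide":[0,0,0],"angular":[0,0,0],"jaw":0},
    {"slide":[0,0,0],"angular":[0,0,0],"jaw":0}
  ]
}}

```text
time_s: 13.35
tool_pos: [0.5094, 0.2127, 0.0428]
tool_rot: [180.0, -0.0, 101.9]
force: [-0.7, -0.5, 1.5]
grip_width: 0.0138
grasp_force: 40.0
```

Call:
{"fn": "step_arm", "kwargs": {
  "rows": [
    {"slide":[0,0,0.001],"angular":[0,0,0],"jaw":0},
    {"slide":[0,0,0],"angular":[0,0,0],"jaw":0},
    {"slide":[0,0,0],"angular":[0,0,0],"jaw":0}
  ]
}}

```text
time_s: 13.72
tool_pos: [0.5094, 0.2126, 0.0423]
tool_rot: [180.0, 0.0, 101.9]
force: [-0.5, -1.3, 3.0]
grip_width: 0.0138
grasp_force: 40.0
```

It's touching the face at about 3 N. I'll ease up half a millimetre and start the pull along the clip's +x: 1 mm there is about (-0.00115, -0.00164) in tool units.

Call:
{"fn": "step_arm", "kwargs": {
  "rows": [
    {"slide":[0,0,-0.001],"angular":[0,0,0],"jaw":0},
    {"slide":[-0.00115,-0.00164,0],"angular":[0,0,0],"jaw":0},
    {"slide":[-0.00115,-0.00164,0],"angular":[0,0,0],"jaw":0},
    {"slide":[-0.00115,-0.00164,0],"angular":[0,0,0],"jaw":0},
    {"slide":[-0.00115,-0.00164,0],"angular":[0,0,0],"jaw":0},
    {"slide":[-0.00115,-0.00164,0],"angular":[0,0,0],"jaw":0},
    {"slide":[0,0,0],"angular":[0,0,0],"jaw":0}
  ]
}}

```text
time_s: 14.6
tool_pos: [0.5057, 0.2092, 0.0426]
tool_rot: [180.0, -0.0, 102.0]
force: [0.8, 1.0, 1.8]
grip_width: 0.0132
grasp_force: 40.0
```

Call:
{"fn": "step_arm", "kwargs": {
  "rows": [
    {"slide":[-0.00115,-0.00164,0],"angular":[0,0,0],"jaw":0},
    {"slide":[-0.00115,-0.00164,0],"angular":[0,0,0],"jaw":0},
    {"slide":[0,0,0],"angular":[0,0,0],"jaw":0}
  ]
}}

```text
time_s: 14.98
tool_pos: [0.505, 0.2084, 0.0428]
tool_rot: [179.9, -0.1, 102.0]
force: [2.3, 3.8, -0.8]
grip_width: 0.0137
grasp_force: 40.1
```

Call:
{"fn": "step_arm", "kwargs": {
  "rows": [
    {"slide":[-0.00115,-0.00164,0],"angular":[0,0,0],"jaw":0},
    {"slide":[-0.00115,-0.00164,0],"angular":[0,0,0],"jaw":0},
    {"slide":[0,0,0],"angular":[0,0,0],"jaw":0}
  ]
}}

```text
time_s: 15.35
tool_pos: [0.5046, 0.2074, 0.0432]
tool_rot: [179.8, -0.1, 101.9]
force: [3.7, 4.6, -2.4]
grip_width: 0.0133
grasp_force: 40.1
```

Call:
{"fn": "step_arm", "kwargs": {
  "rows": [
    {"slide":[-0.00115,-0.00164,0.001],"angular":[0,0,0],"jaw":0},
    {"slide":[-0.00115,-0.00164,0],"angular":[0,0,0],"jaw":0},
    {"slide":[0,0,0],"angular":[0,0,0],"jaw":0}
  ]
}}

```text
time_s: 15.72
tool_pos: [0.5042, 0.2068, 0.0431]
tool_rot: [179.7, -0.1, 101.9]
force: [5.0, 5.7, -1.6]
grip_width: 0.0138
grasp_force: 40.3
```

Call:
{"fn": "step_arm", "kwargs": {
  "rows": [
    {"slide":[-0.00115,-0.00164,0.0005],"angular":[0,0,0],"jaw":0},
    {"slide":[-0.00115,-0.00164,0],"angular":[0,0,0],"jaw":0},
    {"slide":[0,0,0],"angular":[0,0,0],"jaw":0}
  ]
}}

```text
time_s: 16.1
tool_pos: [0.5035, 0.206, 0.0432]
tool_rot: [179.6, -0.2, 101.9]
force: [6.3, 7.2, -1.1]
grip_width: 0.0136
grasp_force: 40.4
```

Call:
{"fn": "step_arm", "kwargs": {
  "rows": [
    {"slide":[-0.00115,-0.00164,0.0005],"angular":[0,0,0],"jaw":0},
    {"slide":[-0.00115,-0.00164,0],"angular":[0,0,0],"jaw":0},
    {"slide":[0,0,0],"angular":[0,0,0],"jaw":0}
  ]
}}

```text
time_s: 16.48
tool_pos: [0.5024, 0.2049, 0.0431]
tool_rot: [179.5, -0.2, 101.9]
force: [6.7, 8.3, -2.1]
grip_width: 0.0135
grasp_force: 40.5
```

Call:
{"fn": "step_arm", "kwargs": {
  "rows": [
    {"slide":[-0.00115,-0.00164,0.0005],"angular":[0,0,0],"jaw":0},
    {"slide":[-0.00115,-0.00164,0],"angular":[0,0,0],"jaw":0},
    {"slide":[0,0,0],"angular":[0,0,0],"jaw":0}
  ]
}}

```text
time_s: 16.85
tool_pos: [0.5016, 0.2042, 0.0432]
tool_rot: [179.4, -0.3, 101.9]
force: [7.2, 9.4, -2.0]
grip_width: 0.014
grasp_force: 40.7
```

Call:
{"fn": "step_arm", "kwargs": {
  "rows": [
    {"slide":[-0.00115,-0.00164,0.0005],"angular":[0,0,0],"jaw":0},
    {"slide":[-0.00115,-0.00164,0],"angular":[0,0,0],"jaw":0},
    {"slide":[0,0,0],"angular":[0,0,0],"jaw":0}
  ]
}}

```text
time_s: 17.23
tool_pos: [0.5005, 0.2028, 0.043]
tool_rot: [179.4, -0.3, 101.9]
force: [7.9, 9.4, -1.7]
grip_width: 0.0138
grasp_force: 40.8
```

Call:
{"fn": "step_arm", "kwargs": {
  "rows": [
    {"slide":[-0.00115,-0.00164,0],"angular":[0,0,0],"jaw":0},
    {"slide":[-0.00115,-0.00164,0],"angular":[0,0,0],"jaw":0},
    {"slide":[0,0,0],"angular":[0,0,0],"jaw":0}
  ]
}}

```text
time_s: 17.6
tool_pos: [0.499, 0.2015, 0.0431]
tool_rot: [179.4, -0.3, 101.9]
force: [6.5, 9.1, -2.0]
grip_width: 0.0136
grasp_force: 40.6
```

Call:
{"fn": "step_arm", "kwargs": {
  "rows": [
    {"slide":[-0.00115,-0.00164,0],"angular":[0,0,0],"jaw":0},
    {"slide":[-0.00115,-0.00164,0],"angular":[0,0,0],"jaw":0},
    {"slide":[0,0,0],"angular":[0,0,0],"jaw":0}
  ]
}}

```text
time_s: 17.98
tool_pos: [0.4935, 0.1952, 0.0413]
tool_rot: [-180.0, 0.0, 101.9]
force: [1.2, 1.1, 2.7]
grip_width: 0.0134
grasp_force: 39.8
```

It snapped off; the force dropped. I'll carry it on until clear, another 11 mm.

Call:
{"fn": "step_arm", "kwargs": {
  "rows": [
    {"slide":[-0.00115,-0.00164,-0.001],"angular":[0,0,0],"jaw":0},
    {"slide":[-0.00115,-0.00164,0],"angular":[0,0,0],"jaw":0},
    {"slide":[-0.0023,-0.0033,0],"angular":[0,0,0],"jaw":0},
    {"slide":[-0.0023,-0.0033,0],"angular":[0,0,0],"jaw":0},
    {"slide":[-0.0023,-0.0033,0],"angular":[0,0,0],"jaw":0},
    {"slide":[-0.0023,-0.0033,0],"angular":[0,0,0],"jaw":0},
    {"slide":[-0.00115,-0.00164,0],"angular":[0,0,0],"jaw":0},
    {"slide":[0,0,0],"angular":[0,0,0],"jaw":0}
  ]
}}

```text
time_s: 18.98
tool_pos: [0.4858, 0.1876, 0.0416]
tool_rot: [-180.0, 0.0, 102.0]
force: [1.7, 1.3, 2.6]
grip_width: 0.0136
grasp_force: 39.8
```

Call:
{"fn": "step_arm", "kwargs": {
  "rows": [
    {"slide":[0.0015,0.002,0],"angular":[0,0,0],"jaw":0},
    {"slide":[0.0015,0.002,0],"angular":[0,0,0],"jaw":0},
    {"slide":[0,0,-0.006],"angular":[0,0,0],"jaw":0},
    {"slide":[0,0,-0.012],"angular":[0,0,0],"jaw":0},
    {"slide":[0,0,-0.03],"angular":[0,0,0],"jaw":0},
    {"slide":[0,0,-0.04],"angular":[0,0,0],"jaw":0},
    {"slide":[0,0,-0.04],"angular":[0,0,0],"jaw":0},
    {"slide":[-0.06,0,0],"angular":[0,0,0],"jaw":0},
    {"slide":[0,0,0],"angular":[0,0,0],"jaw":0},
    {"slide":[0,0,0],"angular":[0,0,0],"jaw":0}
  ]
}}

```text
time_s: 20.23
tool_pos: [0.4937, 0.161, 0.106]
tool_rot: [180.0, -0.0, 102.0]
force: [-0.0, -0.8, -1.8]
grip_width: 0.0138
grasp_force: 39.9
```

```bash
python3 - <<'E'
from h import *
w=env.camera_info("wrist");im=env.read_camera("wrist")[:,:,::-1];cv2.imwrite("pics/w7.png",im);np.save("w7.npy",w,allow_pickle=True)
p,R,o=tool();print(p,o["tool_rot"],o["force"],o["grip_width"],o["time_s"],abs(o["joint_velocities"]).max())
d=np.array([-.682,-.731]);sp=np.array([.5077,.2982])
for nm,q in(("spin",[*sp,.062]),("bar",[*(sp+d*.0575),.0472]),("clip0",[*(sp+d*.029),.0472]),("head",p+R.apply([.0734,0,0])+[0,0,.052])):print(nm,proj(w,q))
hd=proj(w,p+R.apply([.0734,0,0])+[0,0,.052]).astype(int);g=cv2.cvtColor(im,cv2.COLOR_BGR2GRAY)
n,l,st,ce=cv2.connectedComponentsWithStats((g>170).astype(np.uint8))
for i in range(1,n):
    if 30<st[i,4]<3000 and ce[i][1]<200 and 190<ce[i][0]<340:print(st[i],ce[i],ray(w,*ce[i],.047)[:2])
# lay-back goal: recorded grasp TCP
print(delta([.501,-.09,.105],Ro.from_euler("xyz",[180,0,102],degrees=True)))
x0=hd[0]-60;cv2.imwrite("pics/w7b.png",cv2.resize(im[0:120,x0:x0+160],(800,600),interpolation=cv2.INTER_CUBIC))
E
```

```text
[0.49349574 0.16133706 0.10577475] [ 1.79995686e+02 -3.80410798e-02  1.02009425e+02] [ 0.26222295 -0.01221102 -1.21585523] 0.01340564849273668 20.275 0.2575689340819879
spin [320.76556433  14.11960914]
bar [251.42875242  68.92748759]
clip0 [283.28839716  45.07477699]
head [258.00910082  99.24497678]
[ 205    0   67  115 2055] [235.01800487  68.32798054] [0.45646446 0.25406695]
[304   0  35  34 812] [320.92857143  15.341133  ] [0.50980602 0.30173453]
[222   6  22  15 137] [232.46715328  12.77372263] [0.44761153 0.29022466]
[233  15  77  60 791] [269.0783818   50.69532238] [0.47859657 0.27116959]
[225  28  19  19 131] [234.          36.88549618] [0.45166924 0.27495119]
[283  92   7  23 108] [286.24074074 103.14814815] [0.49941329 0.23770776]
[301  98  11  21  99] [306.26262626 107.64646465] [0.51516322 0.23765997]
[320  98  15  19 101] [327.16831683 106.96039604] [0.53068281 0.24147065]
[252 116  14  32 352] [258.625 131.125] [0.48318141 0.21280529]
(array([-0.49479606, -0.08991277,  0.00121422]), array([ 2.39516787e-05, -2.11341303e-04,  5.23555037e-05]))
```

View pics/w7b.png

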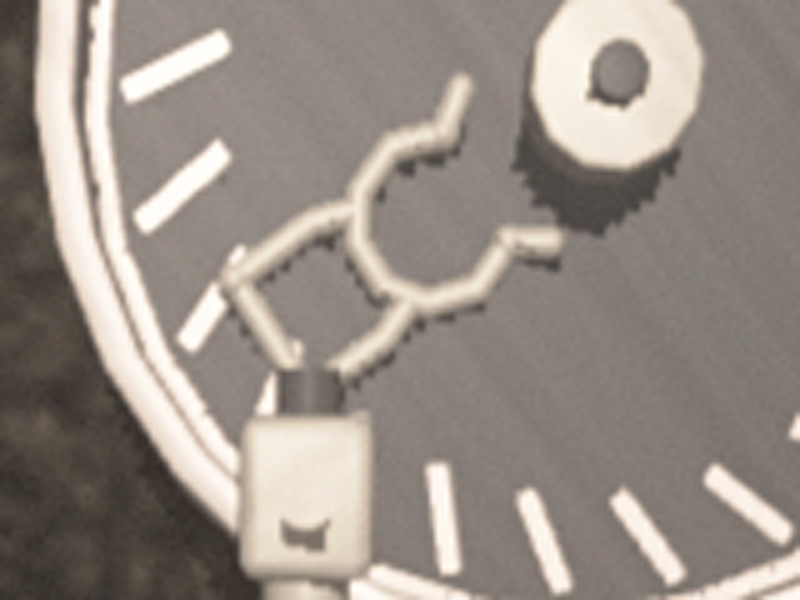

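The clip lies flat in the pan, wholly off the spindle: jaws at crop (455,100) and (545,240), spindle at (618,70). The pick head is still square in the grip. Back to the cradle.

Call:
{"fn": "step_arm", "kwargs": {
  "rows": [
    {"slide":[-0.03,-0.0055,0],"angular":[0,0,0],"jaw":0},
    {"slide":[-0.055,-0.01,0],"angular":[0,0,0],"jaw":0},
    {"slide":[-0.06,-0.011,0],"angular":[0,0,0],"jaw":0},
    {"slide":[-0.06,-0.011,0],"angular":[0,0,0],"jaw":0},
    {"slide":[-0.06,-0.011,0],"angular":[0,0,0],"jaw":0},
    {"slide":[-0.06,-0.011,0],"angular":[0,0,0],"jaw":0},
    {"slide":[-0.06,-0.011,0],"angular":[0,0,0],"jaw":0},
    {"slide":[-0.055,-0.01,0],"angular":[0,0,0],"jaw":0},
    {"slide":[-0.035,-0.006,0],"angular":[0,0,0],"jaw":0},
    {"slide":[-0.02,-0.0035,0],"angular":[0,0,0],"jaw":0}
  ]
}}

```text
time_s: 21.52
tool_pos: [0.5006, -0.0926, 0.1055]
tool_rot: [-180.0, 0.0, 101.9]
force: [0.7, -0.4, -1.4]
grip_width: 0.0133
grasp_force: 39.9
```

Call:
{"fn": "step_arm", "kwargs": {
  "rows": [
    {"slide":[0,0,0.04],"angular":[0,0,0],"jaw":0},
    {"slide":[0,0,0.02],"angular":[0,0,0],"jaw":0},
    {"slide":[0,0,0],"angular":[0,0,0],"jaw":0},
    {"slide":[0,0,0],"angular":[0,0,0],"jaw":0},
    {"slide":[0,0,0],"angular":[0,0,0],"jaw":0}
  ]
}}

```text
time_s: 22.15
tool_pos: [0.5016, -0.091, 0.0762]
tool_rot: [179.9, 0.0, 102.0]
force: [-0.6, -0.3, -1.0]
grip_width: 0.0137
grasp_force: 39.9
```

```bash
python3 - <<'E'
from h import *
w=env.camera_info("wrist");im=env.read_camera("wrist")[:,:,::-1];cv2.imwrite("pics/w8.png",im)
p,R,o=tool();print(p,o["tool_rot"],o["force"],o["time_s"])
print(delta([.501,-.09,.0298],Ro.from_euler("xyz",[180,0,102],degrees=True)))
E
```

```text
[ 0.50148038 -0.09095004  0.07609088] [1.79942480e+02 1.69807404e-03 1.01974081e+02] [-0.60466039  0.4065234  -1.26996647] 22.2
(array([ 0.00206081, -0.00063858,  0.0925811 ]), array([ 3.19554852e-04,  9.50602321e-06, -1.43990087e-04]))
```

Call:
{"fn": "step_arm", "kwargs": {
  "rows": [
    {"slide":[0.002,-0.0008,0.02],"angular":[0,0,0],"jaw":0},
    {"slide":[0,0,0.02],"angular":[0,0,0],"jaw":0},
    {"slide":[0,0,0.02],"angular":[0,0,0],"jaw":0},
    {"slide":[0,0,0.016],"angular":[0,0,0],"jaw":0},
    {"slide":[0,0,0.008],"angular":[0,0,0],"jaw":0},
    {"slide":[0,0,0.005],"angular":[0,0,0],"jaw":0},
    {"slide":[0,0,0],"angular":[0,0,0],"jaw":0},
    {"slide":[0,0,0],"angular":[0,0,0],"jaw":0}
  ]
}}

```text
time_s: 23.2
tool_pos: [0.5006, -0.0902, 0.0313]
tool_rot: [180.0, -0.0, 102.0]
force: [-0.8, -0.3, -0.4]
grip_width: 0.0134
grasp_force: 39.9
```

Call:
{"fn": "step_arm", "kwargs": {
  "rows": [
    {"slide":[0,0,0.002],"angular":[0,0,0],"jaw":0},
    {"slide":[0,0,0.001],"angular":[0,0,0],"jaw":0},
    {"slide":[0,0,0],"angular":[0,0,0],"jaw":0},
    {"slide":[0,0,0],"angular":[0,0,0],"jaw":0}
  ]
}}

```text
time_s: 23.7
tool_pos: [0.5007, -0.0901, 0.0299]
tool_rot: [180.0, -0.0, 102.0]
force: [-0.4, 0.6, 3.1]
grip_width: 0.0135
grasp_force: 39.9
```

It's seated, with light contact. I'll release and withdraw.

Call:
{"fn": "step_arm", "kwargs": {
  "rows": [
    {"slide":[0,0,0],"angular":[0,0,0],"jaw":0.25},
    {"slide":[0,0,0],"angular":[0,0,0],"jaw":0.5},
    {"slide":[0,0,0],"angular":[0,0,0],"jaw":0.6},
    {"slide":[0,0,0],"angular":[0,0,0],"jaw":0.6},
    {"slide":[0,0,0],"angular":[0,0,0],"jaw":0.6},
    {"slide":[0,0,0],"angular":[0,0,0],"jaw":0.6},
    {"slide":[0,0,0],"angular":[0,0,0],"jaw":0.6}
  ]
}}

```text
time_s: 24.58
tool_pos: [0.5005, -0.0902, 0.0296]
tool_rot: [180.0, -0.0, 102.0]
force: [0.0, 0.1, 0.2]
grip_width: 0.0519
grasp_force: 0.0
```

Call:
{"fn": "step_arm", "kwargs": {
  "rows": [
    {"slide":[0,0,-0.03],"angular":[0,0,0],"jaw":0.6},
    {"slide":[0,0,-0.05],"angular":[0,0,0],"jaw":0.6},
    {"slide":[0,0,-0.09],"angular":[0,0,0],"jaw":0.6},
    {"slide":[0,0,-0.09],"angular":[0,0,0],"jaw":0.6},
    {"slide":[0,0,-0.08],"angular":[0,0,0],"jaw":0.6},
    {"slide":[-0.1,0,0],"angular":[0,0,0],"jaw":0.6},
    {"slide":[0,0,0],"angular":[0,0,0],"jaw":0.6},
    {"slide":[0,0,0],"angular":[0,0,0],"jaw":0.6},
    {"slide":[0,0,0],"angular":[0,0,0],"jaw":0.6}
  ]
}}

```text
time_s: 25.7
tool_pos: [0.5107, -0.1378, 0.1995]
tool_rot: [-180.0, -0.0, 102.1]
force: [0.9, -0.5, -0.0]
grip_width: 0.0526
grasp_force: 0.0
```

```bash
python3 - <<'E'
from h import *
w=env.camera_info("wrist");im=env.read_camera("wrist")[:,:,::-1];cv2.imwrite("pics/w9.png",im)
p,R,o=tool();print(p,o["grip_width"],o["time_s"],abs(o["joint_velocities"]).max())
h=cv2.cvtColor(im,cv2.COLOR_BGR2HSV);u,v=proj(w,[.5008,-.0866,.082]).astype(int);print(u,v)
m=((h[...,0]<14)&(h[...,1]>120)&(h[...,2]<150)).astype(np.uint8);m[:,:u-35]=0;m[:,u+35:]=0
n,l,st,ce=cv2.connectedComponentsWithStats(m);i=1+st[1:,4].argmax();print(st[i])
ys,xs=np.nonzero(l==i)
P=np.array([ray(w,(xs[ys==r].min()+xs[ys==r].max())/2,r,.082)[:2] for r in np.unique(ys) if (ys==r).sum()>6])
q=cv2.fitLine(P.astype(np.float32),cv2.DIST_HUBER,0,1e-4,1e-4).ravel();d=q[:2]*np.sign(q[1])
print("ends",P[0],P[-1],np.linalg.norm(P[0]-P[-1]),"yaw",np.degrees(np.arctan2(d[1],d[0])))
# side view: handle ends vs before
S=env.camera_info("side")
for f in("pics/side0.png",None):
    s=cv2.imread(f) if f else env.read_camera("side")[:,:,::-1]
    hh=cv2.cvtColor(s,cv2.COLOR_BGR2HSV);mm=((hh[...,0]<14)&(hh[...,1]>110)&(hh[...,2]<130)).astype(np.uint8);c=proj(S,[.5,-.09,.08]).astype(int)
    y,x=np.nonzero(mm[c[1]-15:c[1]+15,c[0]-12:c[0]+12]);print(len(x),x.mean()+c[0]-12,y.mean()+c[1]-15,y.min()+c[1]-15,y.max()+c[1]-15)
E
```

```text
[ 0.51070813 -0.13783804  0.1994273 ] 0.052231312480922824 25.75 0.18863471501876405
259 127
[ 251   74   15  116 1540]
ends [ 0.48967634 -0.03957695] [ 0.51141464 -0.14589417] 0.10851684690724044 yaw 101.44861
53 232.32075471698113 201.16981132075472 195 208
52 232.28846153846155 201.3653846153846 195 208
```

The pick is lying as it was before: the side-view handle blob is unchanged, with the same length, height and yaw.

```bash
python3 -c "
from cell import env
print(env.sign_off())"
```

```text
the job is handed in; nothing more can be done
None
```

The clip is off the spindle and lying in the mill's pan, the pick is back in both cradle notches and released, and the job was handed in at about 26 s with the jar never approached; the pull peaked at about 12 N in the readings.

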